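# Rack the roast flight from green to black

### The job

Set up the roast tasting: stand the four loose tubes of beans upright in the four empty holes of the rack, pushed right down onto its base board, so that the row darkens step by step from the unroasted green tube at one end to the black one at the other. Leave those two end tubes in their holes, and do not shift the timer, the cream jug or the scoop.

Things in the scene. Friction and masses are not known exactly. Their poses are not given: they have to be found in the camera images.
- rack: Low wooden rack, fixed: 66 mm (its x) by 352 mm (its y), upper board's top at 44 mm, end cheeks 47 mm. Six round through holes, 44 mm across, at x = 0, y = -140, -84, -28, +28, +84, +140 mm; the tubes stand on its base board, whose top is 12 mm above the worktop. Origin: centre of the underside, z up; yaw within 0.2 rad of the world axes.
- tube_light: Sealed clear tube of coffee beans, light roast: tan, the palest of the four browns. Cylinder 36 mm across, 95 mm tall, the bottom 7 mm tapering to a 27 mm foot; silvery collar on the top 14 mm, with a window where the beans show from above; 65 to 105 g. Origin: centre of its underside, z along the tube. Starts standing loose on the worktop behind the rack.
- tube_medium: Sealed clear tube of coffee beans, medium roast: orange-brown (chestnut). Cylinder 36 mm across, 95 mm tall, the bottom 7 mm tapering to a 27 mm foot; silvery collar on the top 14 mm, with a window where the beans show from above; 65 to 105 g. Origin: centre of its underside, z along the tube. Starts standing loose on the worktop behind the rack.
- tube_full: Sealed clear tube of coffee beans, full roast: dark reddish brown. Cylinder 36 mm across, 95 mm tall, the bottom 7 mm tapering to a 27 mm foot; silvery collar on the top 14 mm, with a window where the beans show from above; 65 to 105 g. Origin: centre of its underside, z along the tube. Starts standing loose on the worktop behind the rack.
- tube_dark: Sealed clear tube of coffee beans, dark roast: blackish brown, the darkest of the four loose ones. Cylinder 36 mm across, 95 mm tall, the bottom 7 mm tapering to a 27 mm foot; silvery collar on the top 14 mm, with a window where the beans show from above; 65 to 105 g. Origin: centre of its underside, z along the tube. Starts standing loose on the worktop behind the rack.
- tube_green: Sealed clear tube of coffee beans, unroasted beans: pale grey-green. Cylinder 36 mm across, 95 mm tall, the bottom 7 mm tapering to a 27 mm foot; silvery collar on the top 14 mm, with a window where the beans show from above; 65 to 105 g. Origin: centre of its underside, z along the tube. Starts standing in an end hole of the rack (either end) and stays there.
- tube_black: Sealed clear tube of coffee beans, the blackest roast: black. Cylinder 36 mm across, 95 mm tall, the bottom 7 mm tapering to a 27 mm foot; silvery collar on the top 14 mm, with a window where the beans show from above; 65 to 105 g. Origin: centre of its underside, z along the tube. Starts standing in an end hole of the rack (either end) and stays there.
- timer: Square white kitchen timer lying face up, 62 x 62 x 18 mm, bystander behind the tubes. Origin: centre of the underside.
- creamer: Small steel cream jug, 58 x 82 x 64 mm, bystander behind the tubes. Origin: centre of the underside.
- scoop: Small steel coffee scoop lying at the right, 48 x 99 x 32 mm, bystander. Origin: centre of the underside.
There are look-alikes about, which are no part of the job. Leave any purple look-alike of the tube_full alone.

How it is judged:
At the end, for the whole second after the job is handed in: Counting from the green tube's end the rack holds green, light, medium, full, dark, black; each tube stands within 10 mm of its hole's centre, its foot within 4 mm of the base board's top, upright within 0.1 rad, released and at rest ((((x of tube_green in the frame of rack between -0.01 and 0.01 m and y of tube_green in the frame of rack between 0.13 and 0.15 m and z of tube_green in the frame of rack between 0.008 and 0.016 m and angle between tube_green's own z axis and vertical below 0.1 rad) and (x of tube_light in the frame of rack between -0.01 and 0.01 m and y of tube_light in the frame of rack between 0.074 and 0.094 m and z of tube_light in the frame of rack between 0.008 and 0.016 m and angle between tube_light's own z axis and vertical below 0.1 rad) and (x of tube_medium in the frame of rack between -0.01 and 0.01 m and y of tube_medium in the frame of rack between 0.018 and 0.038 m and z of tube_medium in the frame of rack between 0.008 and 0.016 m and angle between tube_medium's own z axis and vertical below 0.1 rad) and (x of tube_full in the frame of rack between -0.01 and 0.01 m and y of tube_full in the frame of rack between -0.038 and -0.018 m and z of tube_full in the frame of rack between 0.008 and 0.016 m and angle between tube_full's own z axis and vertical below 0.1 rad) and (x of tube_dark in the frame of rack between -0.01 and 0.01 m and y of tube_dark in the frame of rack between -0.094 and -0.074 m and z of tube_dark in the frame of rack between 0.008 and 0.016 m and angle between tube_dark's own z axis and vertical below 0.1 rad) and (x of tube_black in the frame of rack between -0.01 and 0.01 m and y of tube_black in the frame of rack between -0.15 and -0.13 m and z of tube_black in the frame of rack between 0.008 and 0.016 m and angle between tube_black's own z axis and vertical below 0.1 rad)) or ((x of tube_green in the frame of rack between -0.01 and 0.01 m and y of tube_green in the frame of rack between -0.15 and -0.13 m and z of tube_green in the frame of rack between 0.008 and 0.016 m and angle between tube_green's own z axis and vertical below 0.1 rad) and (x of tube_light in the frame of rack between -0.01 and 0.01 m and y of tube_light in the frame of rack between -0.094 and -0.074 m and z of tube_light in the frame of rack between 0.008 and 0.016 m and angle between tube_light's own z axis and vertical below 0.1 rad) and (x of tube_medium in the frame of rack between -0.01 and 0.01 m and y of tube_medium in the frame of rack between -0.038 and -0.018 m and z of tube_medium in the frame of rack between 0.008 and 0.016 m and angle between tube_medium's own z axis and vertical below 0.1 rad) and (x of tube_full in the frame of rack between -0.01 and 0.01 m and y of tube_full in the frame of rack between 0.018 and 0.038 m and z of tube_full in the frame of rack between 0.008 and 0.016 m and angle between tube_full's own z axis and vertical below 0.1 rad) and (x of tube_dark in the frame of rack between -0.01 and 0.01 m and y of tube_dark in the frame of rack between 0.074 and 0.094 m and z of tube_dark in the frame of rack between 0.008 and 0.016 m and angle between tube_dark's own z axis and vertical below 0.1 rad) and (x of tube_black in the frame of rack between -0.01 and 0.01 m and y of tube_black in the frame of rack between 0.13 and 0.15 m and z of tube_black in the frame of rack between 0.008 and 0.016 m and angle between tube_black's own z axis and vertical below 0.1 rad))) and linear speed of each of tube_light, tube_medium, tube_full, tube_dark below 0.02 m/s); the robot touches nothing.
It fails at once if an end tube (green or black) is taken from its hole or shifted by more than 20 mm or tipped over ((distance of tube_green from where it was at the start of the episode above 0.02 m or angle between tube_green's own z axis and vertical above 0.35 rad) or (distance of tube_black from where it was at the start of the episode above 0.02 m or angle between tube_black's own z axis and vertical above 0.35 rad)).
It fails at once if the timer, the cream jug or the scoop is shifted by more than 30 mm (distance of any of timer, creamer, scoop from where it was at the start of the episode above 0.03 m).
It also fails if it takes over 99 s, if anything falls off the work surface, if the arm or the gripper's body presses on something with over 40 N, if the wrist force passes 120 N, or if a joint passes its speed limit or range.

### The arm

A 6-joint arm with a two-finger parallel gripper is mounted at the origin on a cart in front of the work surface, level with it; the furniture and walls round the work are solid. World frame = base frame: x ahead of the robot, y to its left, z up, the work surface at z = 0. Lengths are in m, angles in rad, forces in N, time in s.
With the tool pointing down it reaches from about 0.3 to 0.775 m from the base axis. Payload 14.6 kg.
Tool frame: the origin (TCP) lies at the very end of the fingers, on their centre line; the grasp point (between the pads) lies 19 mm behind it; z points along the fingers, y is the line along which they close (so a half turn about z gives the same grasp; the last joint's range is limited). The gripper opens to 94 mm and grips with 3 to 60 N. Pads are 16 mm wide; open, the fingers measure 119 mm over their backs; the gripper's body (75 mm by 177 mm) begins 78 mm behind the grasp point.
Start: joints at [1.061, 0.3, 1.521, -0, 1.321, -0.067], TCP at [0.236, 0.497, 0.205] pointing down, gripper open.
Joint ranges: [-3.03, 3.03], [-0.79, 2.21], [0.23, 2.52], [-1.04, 4.18], [0, 3.07], [-2.55, 2.55]. Speed limits (rad/s): [2.22, 2.22, 2.57, 3.14, 3.14, 3.14].

### API

Orientations are given as [roll, pitch, yaw] about the fixed x, y, z axes, in that order (R = Rz(yaw) Ry(pitch) Rx(roll)).
In Python, from station import ctrl, cams gives the robot as it stands. The module is installed in compiled form; this text tells all that it offers.
- The arm moves only by the tool arm_command, never from a script. Its argument "plan" is a list that holds one entry, the list of rows, each a list of 7 numbers: the shift along the tool's x, y, z in shares of 0.75 m (1.0 is 0.75 m), then the turn, a rotation vector about the tool's x, y, z in shares of 2 rad (1.0 is 2 rad), then the closure, from -1 (fully open) to 1 (shut). A call has 1 to 12 rows; each row is the pose to reach, as a shift and turn from the pose commanded when the call began, along the tool's axes at that moment; what a row does not reach only later rows make up. A row lasts 1/10 s, in which the tool goes at most 50 mm and 8.59 degrees, less where a joint would pass 70% of its speed; a pose out of reach is approached as far as the arm can. A shift or turn number past 1, either way, is cut back to 1. A call with a gripper value outside its range is refused whole. The fingers move at their own pace and stop on an object; "squeeze" is the grip in N (left out, the last holds). Time passes only in rows, so rows that repeat a pose let the fingers close. It gives the time, the measured TCP pose, the force, the opening and the grip force at its end, in the units of the state.
- ctrl.get_obs(): the state, without advancing time (a new reading comes with each control period).
- cams.camera(name): name is "scene" or "top" or "wrist"; returns (picture, depth): 400x640x3 uint8, blue, green, red; 400x640 float32, m along the optical axis (not along the pixel's ray), 0 where there is no reading.
- cams.camera_info(name): a dict with "fx", "fy", "cx", "cy" (pixels), "dist_coeffs" ([k1, k2, p1, p2, k3] as OpenCV has them; the pictures are not rectified), "world_to_cam" (4x4, takes a point from world to camera coordinates). Camera axes: x right, y down, z forward; pixel columns grow to the right and rows downward; lengths in m; the calibration is good to about 2 mm. A picture is of the moment at which its call begins: read the wrist's pose just before it. camera_info takes no time and is no camera call; for the wrist camera it gives the pose at the moment of the call.
- ctrl.hand_in(): hands the job in; it is judged then, once.
The state is a dict: "time_s": time; "qpos": joint angles; "joint_vel": joint speeds; "tau": joint torques, N m; "ee_pos": TCP position; "eef_rot": TCP orientation; "force": force on the tool from outside, world axes, zero at the start; "moment": the same for the moment, N m; "grip_width": finger opening in m; "grip_force": force on a finger pad.
Only numpy, scipy, OpenCV 4.12 (cv2) and the standard library are available. Lean on these libraries where they do the work, as an engineer would, in place of code of your own. Each camera call takes 0.05 s, during which the arm holds its last target. There are 200 camera calls.

## Working session

There is one attempt and no reset: what is moved stays moved. The work goes in short steps, Python scripts to look and compute and a tool call to move; the robot and the scene stay as the last step left them, time stands still between calls to the robot, and variables do not carry over. Pictures are saved under pics/ and viewed, at most 14 in all, crops included, and the job is handed in when it is done.

Besides the shell and the picture viewer there is one more tool, called after ">>>" as name([rows], argument=value, ...), one row to a line, values as JSON. arm_command: Moves the arm, as the interface text tells. Its arguments: {"type":"object","properties":{"plan":{"type":"array"},"squeeze":{"type":"number"}},"required":["plan"]}

```bash
mkdir -p pics
cat > h.py <<'E'
import numpy as np, cv2
from station import ctrl, cams
def shot(n,save=None):
    im,d=cams.camera(n); i=cams.camera_info(n)
    if save: cv2.imwrite('pics/'+save,im)
    return im,d,i
def pts(d,i):
    K=np.array([[i['fx'],0,i['cx']],[0,i['fy'],i['cy']],[0,0,1.]])
    h,w=d.shape; u,v=np.meshgrid(np.arange(w),np.arange(h))
    n=cv2.undistortPoints(np.stack([u,v],-1).reshape(-1,1,2).astype(np.float64),K,np.array(i['dist_coeffs'])).reshape(h,w,2)
    P=np.concatenate([n*d[...,None],d[...,None]],-1)
    M=np.linalg.inv(np.array(i['world_to_cam']))
    W=P@M[:3,:3].T+M[:3,3]; W[d<=0]=np.nan
    return W
E
python3 - <<'E'
from h import *
for n in('top','scene'):
    im,d,i=shot(n,n+'0.png'); np.savez(n+'0.npz',im=im,W=pts(d,i)); print(n,np.round(np.linalg.inv(np.array(i['world_to_cam'])),2).tolist(),i['fx'])
o=ctrl.get_obs(); print(o)
E
```

```text
top [[0.01, -0.99, 0.13, 0.42], [-1.0, -0.01, 0.01, -0.04], [-0.01, -0.13, -0.99, 1.29], [0.0, 0.0, 0.0, 1.0]] 401.0258621805255
scene [[0.6, -0.58, 0.55, -0.09], [-0.8, -0.42, 0.43, -0.55], [-0.02, -0.7, -0.71, 0.91], [0.0, 0.0, 0.0, 1.0]] 500.1205088164386
{'time_s': 0.1, 'qpos': array([ 1.06137833e+00,  3.00444153e-01,  1.52146807e+00,  2.48445885e-05,
        1.32073347e+00, -6.66176214e-02]), 'joint_vel': array([-0.00072313, -0.0022038 , -0.00318099,  0.00180174,  0.00065665,
        0.00131171]), 'tau': array([ 1.99535112e-03, -5.32645512e+01, -3.53280544e+01,  7.10531906e-02,
        2.35559227e-02, -5.98373276e-05]), 'ee_pos': array([0.23555541, 0.49675699, 0.20494893]), 'eef_rot': array([-3.14054356e+00, -9.41105225e-05,  2.69878607e+00]), 'force': array([ 0.21628033, -0.06198376, -1.16115997]), 'moment': array([-0.00847493, -0.02719635,  0.00114953]), 'grip_force': 0.0, 'grip_width': 0.09365284819315813}
```

View pics/top0.png

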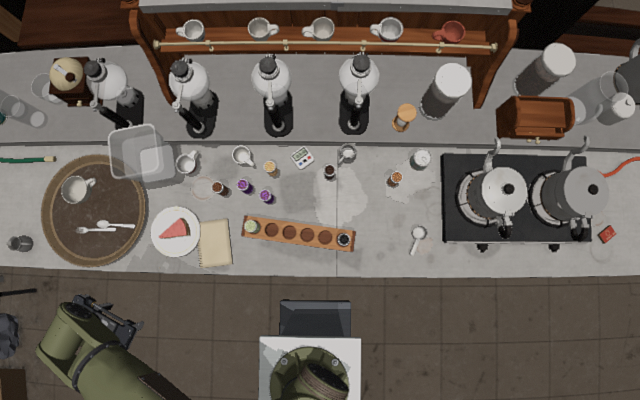

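View pics/scene0.png

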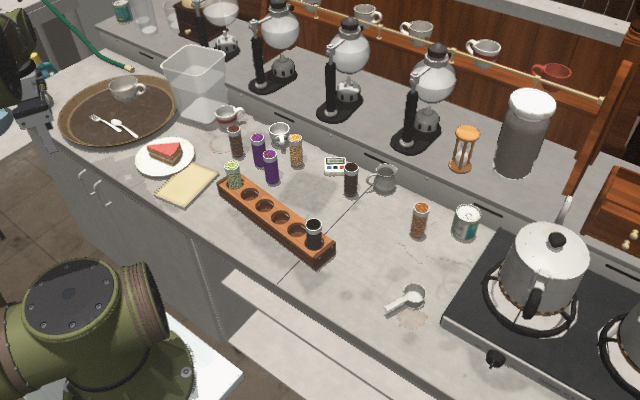

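Top view: brown tube (218,187), tan (271,168), blackish (330,171), orange-brown (396,178); purple look-alikes at (244,185) and (266,195). Green stands at the left end of the rack (250,226) and black at the right end (344,239). The non-purple (218,187) fits tube_full, which the enlarged crop should confirm.

Run:
```python
from h import *
z=np.load('top0.npz'); im,W=z['im'],z['W']
s=np.load('scene0.npz')['im']
a=cv2.resize(im[140:260,200:420],None,fx=3.6,fy=3.6,interpolation=cv2.INTER_CUBIC)[:, :790]
b=cv2.resize(s[110:250,200:440],None,fx=3,fy=3)[:,:720]
cv2.imwrite('pics/c1.png',cv2.resize(np.vstack([a,cv2.copyMakeBorder(b,0,0,0,790-b.shape[1],0)]),None,fx=.7,fy=.7))
# tubes tops
for src in('top0','scene0'):
    z=np.load(src+'.npz'); im_,W_=z['im'],z['W']
    m=((W_[...,2]>.085)&(W_[...,2]<.115)&(W_[...,0]>.25)&(W_[...,0]<.8)&(abs(W_[...,1])<.45)).astype(np.uint8)
    n,l,st,c=cv2.connectedComponentsWithStats(m)
    for k in range(1,n):
        if st[k,4]>12:
            q=W_[l==k]; print(src,c[k].round(),st[k,4],np.median(q,0).round(3),((q.min(0)+q.max(0))/2).round(3),np.ptp(q,axis=0).round(3),np.median(im_[l==k],0))
W=np.load('top0.npz')['W']
m=((W[...,2]>.038)&(W[...,2]<.05)&(W[...,0]>.25)&(W[...,0]<.6)&(abs(W[...,1])<.3)).astype(np.uint8)
n,l,st,c=cv2.connectedComponentsWithStats(m)
for k in range(1,n):
    if st[k,4]>300:
        q=W[l==k][:,:2]; print('rack',st[k],c[k],cv2.minAreaRect((q*1000).astype(np.float32)))
# holes
im=np.load('top0.npz')['im']
h=(((W[...,2]<.03)).astype(np.uint8))
for (u,v) in [(218,187),(271,168),(330,171),(396,178),(300,130),(330,150),(244,155),(302,157),(348,153),(421,158)]: print(u,v,W[v,u].round(3))
```

```text
top0 [316. 135.] 4410 [ 0.775 -0.014  0.1  ] [0.776 0.    0.1  ] [0.048 0.9   0.03 ] [125. 128. 132.]
top0 [269. 166.] 100 [0.676 0.13  0.094] [0.676 0.131 0.094] [0.034 0.031 0.013] [122.  166.5 194. ]
top0 [166. 167.] 25 [0.669 0.448 0.103] [0.668 0.448 0.1  ] [0.023 0.003 0.03 ] [141. 142. 144.]
top0 [329. 170.] 110 [ 0.666 -0.052  0.093] [ 0.668 -0.051  0.093] [0.035 0.033 0.012] [58.5 63.5 75. ]
top0 [396. 177.] 115 [ 0.647 -0.255  0.093] [ 0.648 -0.256  0.092] [0.036 0.036 0.014] [ 86. 118. 157.]
top0 [242. 184.] 114 [0.62  0.21  0.094] [0.619 0.21  0.092] [0.034 0.034 0.013] [142.   91.5 135.5]
top0 [217. 187.] 110 [0.61  0.289 0.094] [0.612 0.29  0.093] [0.034 0.035 0.011] [ 58.5  79.  114.5]
top0 [265. 195.] 99 [0.588 0.14  0.094] [0.589 0.141 0.094] [0.034 0.03  0.014] [146.  89. 137.]
top0 [251. 226.] 124 [0.493 0.177 0.105] [0.493 0.179 0.099] [0.035 0.034 0.025] [146.  181.5 176. ]
top0 [343. 239.] 118 [ 0.458 -0.095  0.106] [ 0.458 -0.095  0.099] [0.035 0.035 0.024] [59.  59.5 60.5]
scene0 [385. 147.] 5481 [ 0.77  -0.104  0.1  ] [ 0.774 -0.     0.1  ] [0.052 0.9   0.03 
[... 699 characters left out ...]
.039 0.034 0.014] [61.5 69.5 84. ]
scene0 [421. 208.] 173 [ 0.643 -0.261  0.093] [ 0.646 -0.26   0.091] [0.038 0.034 0.012] [ 89. 128. 181.]
scene0 [313. 227.] 252 [ 0.453 -0.104  0.105] [ 0.456 -0.101  0.098] [0.037 0.035 0.025] [53.  56.5 60. ]
rack [ 241  215  115   37 1430] [299.02307692 233.53216783] ((475.7286071777344, 41.76507568359375), (349.567138671875, 66.32194519042969), 82.66556549072266)
218 187 [0.611 0.285 0.092]
271 168 [0.67  0.124 0.096]
330 171 [ 0.662 -0.055  0.098]
396 178 [ 0.643 -0.254  0.098]
300 130 [0.788 0.038 0.104]
330 150 [ 0.752 -0.056 -0.001]
244 155 [0.731 0.227 0.009]
302 157 [0.724 0.035 0.016]
348 153 [ 0.742 -0.115  0.004]
421 158 [ 0.713 -0.339  0.068]
```

View pics/c1.png

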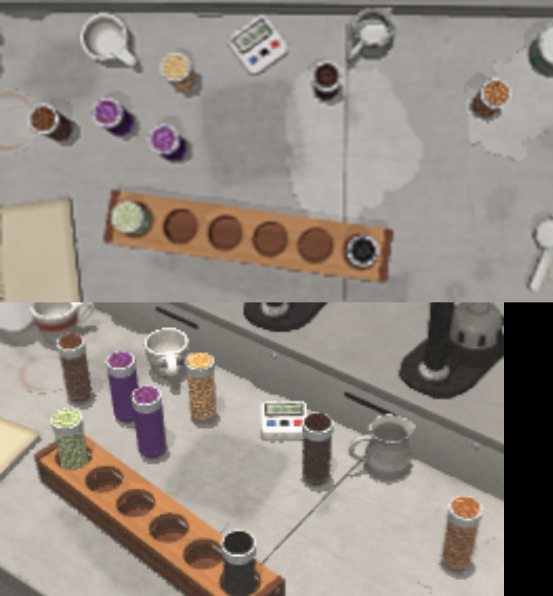

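The crop confirms it: tan (271,168) is light, orange-brown (396,178) is medium, reddish brown (218,187) is full and blackish (330,171) is dark. The two purple tubes stay where they are. Next I move over the full tube with the closing axis along rack x.

Units first: shifts go in shares of 0.75 m and turns go in shares of 2 rad. So -428 mm is -0.5707, -65 mm is -0.0867, 1.256 rad is 0.628.

>>> arm_command([
  [[-0.5707, -0.0373, -0.0867, 0, 0, 0.628, -1], [-0.5707, -0.0373, -0.0867, 0, 0, 0.628, -1], [-0.5707, -0.0373, -0.0867, 0, 0, 0.628, -1], [-0.5707, -0.0373, -0.0867, 0, 0, 0.628, -1], [-0.5707, -0.0373, -0.0867, 0, 0, 0.628, -1], [-0.5707, -0.0373, -0.0867, 0, 0, 0.628, -1], [-0.5707, -0.0373, -0.0867, 0, 0, 0.628, -1], [-0.5707, -0.0373, -0.0867, 0, 0, 0.628, -1], [-0.5707, -0.0373, -0.0867, 0, 0, 0.628, -1], [-0.5707, -0.0373, -0.0867, 0, 0, 0.628, -1], [-0.5707, -0.0373, -0.0867, 0, 0, 0.628, -1], [-0.5707, -0.0373, -0.0867, 0, 0, 0.628, -1]],
], squeeze=20)

```text
time_s: 1.3
ee_pos: [0.6096, 0.2889, 0.2702]
eef_rot: [-3.141, 0.0, 1.444]
force: [-0.7, 0.6, 0.2]
grip_width: 0.0942
grip_force: 0.0
```

```bash
cat >> h.py <<'E'
from scipy.spatial.transform import Rotation as Ro
def to(p,yaw=1.443):
    o=ctrl.get_obs(); R=Ro.from_euler('xyz',o['eef_rot']); T=Ro.from_euler('xyz',[np.pi,0,yaw])
    print('at',o['time_s'],o['ee_pos'].round(4),o['eef_rot'].round(3),'w',round(o['grip_width'],4),'-> shift mm',(R.inv().apply(np.array(p)-o['ee_pos'])*1000).round(1),'turn',(R.inv()*T).as_rotvec().round(3))
def tops(n='wrist',save=None):
    im,d,i=shot(n,save); W=pts(d,i)
    m=((W[...,2]>.086)&(W[...,2]<.115)&(W[...,0]>.25)&(W[...,0]<.74)&(abs(W[...,1])<.42)).astype(np.uint8)
    nn,l,st,c=cv2.connectedComponentsWithStats(m)
    for k in range(1,nn):
        if st[k,4]>60:
            q=W[l==k]; q=q[q[:,2]>np.percentile(q[:,2],70)-.004]; (cc,r)=cv2.minEnclosingCircle((q[:,:2]*1000).astype(np.float32))
            print(c[k].round(),st[k,:4],np.round(cc,1),round(r,1),np.median(q[:,2]).round(3),np.median(im[l==k],0))
    return im,W
E
python3 - <<'E'
from h import *
to([.6105,.288,.27]); tops(save='w1.png')
W=np.load('scene0.npz')['W'].reshape(-1,3)
for y in np.arange(-.35,.4,.05):
    q=W[(W[:,2]>.13)&(abs(W[:,1]-y)<.025)&(W[:,0]>.55)]; print(round(y,2),np.nanmin(q[:,0]).round(3) if len(q) else None,end=' ')
E
```

```text
at 1.3 [0.6096 0.2889 0.2702] [-3.141  0.     1.444] w 0.0942 -> shift mm [-0.8  1.   0.2] turn [-0.001  0.     0.001]
[325. 183.] [312 170  28  28] [610.  287.7] 17.7 0.095 [27. 39. 61.]
[339. 237.] [327 224  26  26] [619.3 210.1] 18.0 0.094 [107.  48.  85.]
[256. 270.] [243 254  24  30] [492.6 180.2] 18.3 0.106 [ 87. 111. 103.]
[323. 283.] [311 271  25  24] [587.9 141.4] 18.2 0.094 [173.  85. 144.]
[383. 283.] [371 271  25  24] [674.9 130.6] 18.1 0.094 [128. 196. 238.]
-0.35 0.819 -0.3 0.784 -0.25 0.785 -0.2 0.863 -0.15 0.787 -0.1 0.791 -0.05 0.963 -0.0 0.963 0.05 0.842 0.1 0.781 0.15 0.851 0.2 0.966 0.25 0.964 0.3 0.828 0.35 0.775
```

View pics/w1.png

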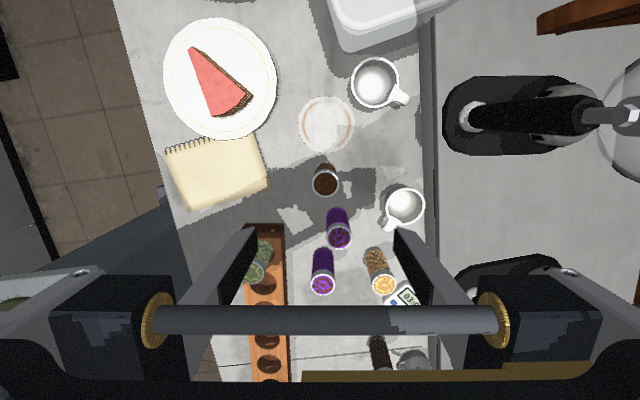

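The wrist view agrees with the top camera. The full tube is at (325,183), with the purple ones clear of it at (339,237) and (323,283). Now I grasp the full tube.

Converted, 216 mm is 0.288, 190 mm is 0.2533.

>>> arm_command([
  [[-0.0013, 0.0007, 0.0667, 0, 0, 0, -1], [-0.0013, 0.0007, 0.1333, 0, 0, 0, -1], [-0.0013, 0.0007, 0.2, 0, 0, 0, -1], [-0.0013, 0.0007, 0.2533, 0, 0, 0, -1], [-0.0013, 0.0007, 0.288, 0, 0, 0, -1], [-0.0013, 0.0007, 0.288, 0, 0, 0, -1], [-0.0013, 0.0007, 0.288, 0, 0, 0, 1], [-0.0013, 0.0007, 0.288, 0, 0, 0, 1], [-0.0013, 0.0007, 0.288, 0, 0, 0, 1], [-0.0013, 0.0007, 0.288, 0, 0, 0, 1], [-0.0013, 0.0007, 0.288, 0, 0, 0, 1], [-0.0013, 0.0007, 0.288, 0, 0, 0, 1]],
], squeeze=20)

```text
time_s: 2.55
ee_pos: [0.6108, 0.2872, 0.0547]
eef_rot: [3.141, -0.0, 1.443]
force: [-0.0, -0.1, 0.5]
grip_width: 0.0494
grip_force: 0.0
```

>>> arm_command([
  [[0, 0, -0.0067, 0, 0, 0, 1], [0, 0, -0.0267, 0, 0, 0, 1], [0, 0, -0.0667, 0, 0, 0, 1], [0, 0, -0.12, 0, 0, 0, 1], [0, 0, -0.16, 0, 0, 0, 1], [0, 0, -0.16, 0, 0, 0, 1], [0, 0, -0.16, 0, 0, 0, 1]],
])

```text
time_s: 3.25
ee_pos: [0.6108, 0.2872, 0.1755]
eef_rot: [3.14, -0.001, 1.443]
force: [-0.4, 2.1, -1.6]
grip_width: 0.0357
grip_force: 20.0
```

Run:
```python
from h import *
c=np.array([.4757,.0418]);a=np.array([.1276,.9918])
for s in(84,28,-28,-84): print(s,c+a*s/1000)
to([*(c-a*.028),.174])
```

```text
84 [0.4864184 0.1251112]
28 [0.4792728 0.0695704]
-28 [0.4721272 0.0140296]
-84 [ 0.4649816 -0.0415112]
at 3.25 [0.6108 0.2872 0.1755] [ 3.140e+00 -1.000e-03  1.443e+00] w 0.0357 -> shift mm [-288.6 -102.7    1.2] turn [ 0.001 -0.001 -0.   ]
```

Converted, -288.5 mm is -0.3847, -265 mm is -0.3533.

>>> arm_command([
  [[-0.0533, -0.02, 0, 0, 0, 0, 1], [-0.12, -0.0427, 0, 0, 0, 0, 1], [-0.18, -0.064, 0, 0, 0, 0, 1], [-0.24, -0.0853, 0, 0, 0, 0, 1], [-0.3, -0.1067, 0, 0, 0, 0, 1], [-0.3533, -0.1253, 0, 0, 0, 0, 1], [-0.3847, -0.1367, 0, 0, 0, 0, 1], [-0.3847, -0.1367, 0, 0, 0, 0, 1], [-0.3847, -0.1367, 0, 0, 0, 0, 1]],
])

```text
time_s: 4.15
ee_pos: [0.472, 0.0141, 0.174]
eef_rot: [-3.141, -0.0, 1.442]
force: [0.7, 0.9, -0.9]
grip_width: 0.0353
grip_force: 20.0
```

Run:
```python
from h import *
to([.4721,.0140,.174])
s,d,i=shot('scene'); W=pts(d,i)
w,dw,iw=shot('wrist'); Ww=pts(dw,iw)
cv2.imwrite('pics/a1.png',np.vstack([cv2.resize(s[100:300,180:400],(385,350)),cv2.resize(w,(385,240))]))
# held tube: points near tcp below
q=W.reshape(-1,3); k=(abs(q[:,0]-.472)<.03)&(abs(q[:,1]-.014)<.03)&(q[:,2]>.07); q=q[k]
print(len(q),np.nanmin(q[:,2]),[ (round(z,3),q[(abs(q[:,2]-z)<.005)].mean(0).round(4).tolist()) for z in(.13,.14,.15,.16)])
# rack holes in wrist view: pixels on rack region with z<.035
m=((Ww[...,2]>.036)&(Ww[...,2]<.05)&(Ww[...,0]>.4)&(Ww[...,0]<.55)&(abs(Ww[...,1]-.04)<.2))
q=Ww[m][:,:2]*1000; print(m.sum(),cv2.minAreaRect(q.astype(np.float32)))
```

```text
at 4.15 [0.472  0.0141 0.174 ] [-3.141 -0.     1.442] w 0.0353 -> shift mm [-0.1  0.1 -0. ] turn [-0.001 -0.    -0.001]
2176 0.10926652142477589 [(0.13, [0.4638, 0.0042, 0.1297]), (0.14, [0.4634, 0.0038, 0.14]), (0.15, [0.4628, 0.0049, 0.1497]), (0.16, [0.4629, 0.0043, 0.1601])]
8292 ((474.70233154296875, 36.64805603027344), (338.3124694824219, 66.35301208496094), 82.92283630371094)
```

View pics/a1.png

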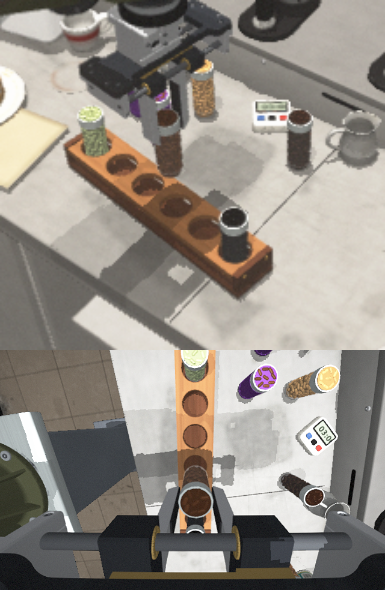

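The full tube hangs upright over its hole, and the wrist view shows the hole row lined up. Lowering.

Converted, 94 mm is 0.1253, 92 mm is 0.1227.

>>> arm_command([
  [[0, 0, 0.04, 0, 0, 0, 1], [0, 0, 0.0733, 0, 0, 0, 1], [0, 0, 0.0853, 0, 0, 0, 1], [0, 0, 0.0933, 0, 0, 0, 1], [0, 0, 0.1013, 0, 0, 0, 1], [0, 0, 0.1093, 0, 0, 0, 1], [0, 0, 0.116, 0, 0, 0, 1], [0, 0, 0.12, 0, 0, 0, 1], [0, 0, 0.1227, 0, 0, 0, 1], [0, 0, 0.1253, 0, 0, 0, 1], [0, 0, 0.1253, 0, 0, 0, 1]],
])

```text
time_s: 5.35
ee_pos: [0.4723, 0.0141, 0.0804]
eef_rot: [3.142, 0.0, 1.443]
force: [-0.2, 0.1, -0.6]
grip_width: 0.0355
grip_force: 20.0
```

Continue down slowly to contact.

Converted, 5 mm is 0.0067, 4 mm is 0.0053.

>>> arm_command([
  [[0, 0, 0.0027, 0, 0, 0, 1], [0, 0, 0.004, 0, 0, 0, 1], [0, 0, 0.0053, 0, 0, 0, 1], [0, 0, 0.0067, 0, 0, 0, 1], [0, 0, 0.0067, 0, 0, 0, 1]],
])

```text
time_s: 5.85
ee_pos: [0.4734, 0.0141, 0.0779]
eef_rot: [3.138, -0.0, 1.443]
force: [-7.3, 1.3, 26.4]
grip_width: 0.0359
grip_force: 20.1
```

Converted, -170 mm is -0.2267, -140 mm is -0.1867.

>>> arm_command([
  [[0, 0, -0.0027, 0, 0, 0, 1], [0, 0, -0.0027, 0, 0, 0, -0.2], [0, 0, -0.0027, 0, 0, 0, -0.2], [0, 0, -0.0027, 0, 0, 0, -0.2], [0, 0, -0.0027, 0, 0, 0, -0.2], [0, 0, -0.0027, 0, 0, 0, -0.2], [0, 0, -0.0533, 0, 0, 0, -1], [0, 0, -0.12, 0, 0, 0, -1], [0, 0, -0.1867, 0, 0, 0, -1], [0, 0, -0.2267, 0, 0, 0, -1], [0, 0, -0.2267, 0, 0, 0, -1]],
])

```text
time_s: 6.95
ee_pos: [0.4736, 0.0141, 0.2496]
eef_rot: [3.135, -0.001, 1.443]
force: [-0.1, -0.1, -0.7]
grip_width: 0.0925
grip_force: 0.0
```

Run:
```python
from h import *
tops()
print('top');tops('top')
to([.667,-.053,.25])
```

```text
[436.   3.] [422   0  28   8] [614.5 199.2] 13.6 0.09 [233.5 148.  193. ]
[321.  34.] [305  14  34  41] [490.8 179.4] 18.1 0.103 [220. 252. 247.]
[411.  63.] [395  46  33  35] [585.3 140.7] 18.2 0.091 [244. 122. 206.]
[490.  64.] [473  47  34  35] [673.2 129.4] 18.4 0.09 [152. 227. 253.]
[323. 187.] [308 172  30  32] [471.1  14.8] 17.8 0.104 [35. 49. 76.]
[479. 219.] [465 206  29  26] [664.6 -53.4] 18.0 0.09 [33.5 44.  68.5]
[323. 271.] [310 257  27  29] [456.6 -98.1] 17.9 0.103 [36. 35. 35.]
top
[269. 166.] [264 161  11  12] [675.1 131.3] 17.6 0.095 [123.5 168.  195. ]
[329. 170.] [323 164  12  12] [667.3 -51.4] 18.1 0.094 [61. 65. 76.]
[396. 177.] [391 171  12  12] [ 648.3 -256.3] 17.7 0.093 [ 87. 119. 158.]
[242. 184.] [237 179  12  12] [620.3 210.7] 18.0 0.094 [142.   93.  136.5]
[265. 195.] [260 190  11  11] [587.9 141.5] 16.4 0.095 [147.  90. 138.]
[251. 226.] [245 220  13  13] [493.1 178.8] 17.7 0.106 [148.  182.  177.5]
[343. 239.] [337 233  13  13] [457.9 -96. ] 17.9 0.106 [58. 60. 60.]
at 7.05 [0.4722 0.0142 0.2452] [ 3.141 -0.     1.443] w 0.0936 -> shift mm [-41.8 201.8  -4.8] turn [ 0. -0. -0.]
```

The full tube is seated: its top reads 0.104 m, the same as green and black. Next is the dark tube. I turn the gripper a little and open it only partly, to stay clear of the jug handle.

Converted, 200.5 mm is 0.2673, 200 mm is 0.2667, -0.5 rad is -0.25.

>>> arm_command([
  [[-0.0267, 0.06, 0, 0, 0, -0.05, -0.2], [-0.04, 0.1267, 0, 0, 0, -0.11, -0.2], [-0.0507, 0.1867, 0, 0, 0, -0.175, -0.2], [-0.056, 0.24, 0, 0, 0, -0.24, -0.2], [-0.056, 0.2667, 0, 0, 0, -0.25, -0.2], [-0.056, 0.2673, 0.0533, 0, 0, -0.25, -0.2], [-0.056, 0.2673, 0.1067, 0, 0, -0.25, -0.2], [-0.056, 0.2673, 0.1067, 0, 0, -0.25, -0.2]],
])

```text
time_s: 7.85
ee_pos: [0.6629, -0.0528, 0.1576]
eef_rot: [-3.131, -0.006, 1.943]
force: [-0.3, 0.5, 0.6]
grip_width: 0.0565
grip_force: 0.0
```

Run:
```python
from h import *
im,W=tops(save='w2.png')
to([.666,-.053,.054],1.943)
```

```text
[424.  14.] [400   0  51  35] [677.3 128.2] 17.9 0.098 [153. 225. 252.]
[133.  51.] [103  24  63  54] [474.1  15.3] 18.5 0.109 [45. 66. 99.]
[ 93. 176.] [ 64 154  60  45] [459.4 -99.2] 18.9 0.109 [32. 32. 31.]
[329. 211.] [310 192  39  40] [668.5 -54.4] 17.9 0.099 [22. 27. 39.]
[255. 361.] [247 351  16  19] [ 657.1 -247.3] 10.6 0.098 [113. 118. 117.]
at 7.9 [ 0.6643 -0.053   0.162 ] [-3.136e+00 -3.000e-03  1.943e+00] w 0.0565 -> shift mm [ -1.    2.2 108. ] turn [-0.006 -0.003 -0.   ]
```

View pics/w2.png

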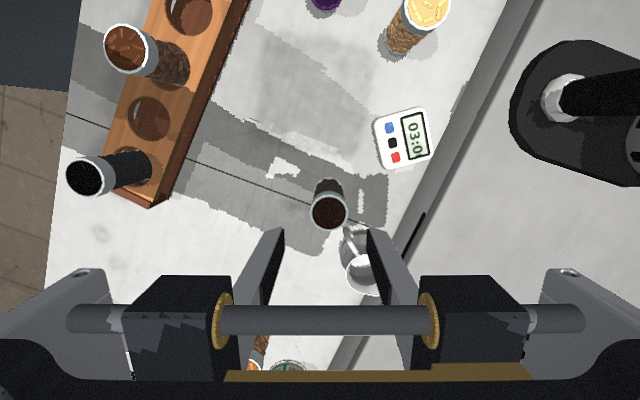

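The dark tube is at (329,211) and the jug, at (365,265), is clear of the finger paths. Descending.

Converted, 111 mm is 0.148, 95 mm is 0.1267.

>>> arm_command([
  [[0, 0.0007, 0.04, 0, 0, 0, -0.2], [0, 0.0007, 0.0867, 0, 0, 0, -0.2], [0, 0.0007, 0.1267, 0, 0, 0, -0.2], [0, 0.0007, 0.148, 0, 0, 0, -0.2], [0, 0.0007, 0.148, 0, 0, 0, -0.2], [0, 0.0007, 0.148, 0, 0, 0, 1], [0, 0.0007, 0.148, 0, 0, 0, 1], [0, 0.0007, 0.148, 0, 0, 0, 1], [0, 0.0007, 0.148, 0, 0, 0, 1], [0, 0.0007, 0.148, 0, 0, 0, 1], [0, 0.0007, 0.148, 0, 0, 0, 1], [0, 0.0007, 0.148, 0, 0, 0, 1]],
])

```text
time_s: 9.1
ee_pos: [0.6668, -0.0531, 0.056]
eef_rot: [3.14, 0.001, 1.943]
force: [-1.3, -0.4, 7.1]
grip_width: 0.036
grip_force: 20.0
```

Converted, -120 mm is -0.16, -90 mm is -0.12.

>>> arm_command([
  [[0, 0, 0, 0, 0, 0, 1], [0, 0, -0.0133, 0, 0, 0, 1], [0, 0, -0.0667, 0, 0, 0, 1], [0, 0, -0.12, 0, 0, 0, 1], [0, 0, -0.16, 0, 0, 0, 1], [0, 0, -0.16, 0, 0, 0, 1], [0, 0, -0.16, 0, 0, 0, 1], [0, 0, -0.16, 0, 0, 0, 1]],
])

```text
time_s: 9.9
ee_pos: [0.6657, -0.0528, 0.1732]
eef_rot: [-3.14, -0.001, 1.943]
force: [-0.4, 0.5, -1.4]
grip_width: 0.0362
grip_force: 19.9
```

Run:
```python
from h import *
to([.465,-.0415,.174])
```

```text
at 9.9 [ 0.6657 -0.0528  0.1732] [-3.140e+00 -1.000e-03  1.943e+00] w 0.0362 -> shift mm [  83.5 -182.8   -0.4] turn [-0.002 -0.001  0.5  ]
```

Converted, -183 mm is -0.244, 83.5 mm is 0.1113, 0.5 rad is 0.25.

>>> arm_command([
  [[0.0267, -0.06, 0, 0, 0, 0.06, 1], [0.056, -0.12, 0, 0, 0, 0.125, 1], [0.0827, -0.18, 0, 0, 0, 0.185, 1], [0.104, -0.2267, 0, 0, 0, 0.24, 1], [0.1113, -0.244, 0, 0, 0, 0.25, 1], [0.1113, -0.244, 0, 0, 0, 0.25, 1], [0.1113, -0.244, 0, 0, 0, 0.25, 1], [0.1113, -0.244, 0, 0, 0, 0.25, 1], [0.1113, -0.244, 0, 0, 0, 0.25, 1]],
])

```text
time_s: 10.8
ee_pos: [0.4659, -0.0417, 0.174]
eef_rot: [-3.141, -0.0, 1.443]
force: [1.2, 0.0, -0.9]
grip_width: 0.0358
grip_force: 20.0
```

Run:
```python
from h import *
to([.465,-.0415,.174])
```

```text
at 10.8 [ 0.4659 -0.0417  0.174 ] [-3.141 -0.     1.443] w 0.0358 -> shift mm [ 0.1 -0.9 -0. ] turn [-0.001 -0.     0.   ]
```

Converted, 106 mm is 0.1413, 105 mm is 0.14.

>>> arm_command([
  [[0, -0.0009, 0.0533, 0, 0, 0, 1], [0, -0.0009, 0.0853, 0, 0, 0, 1], [0, -0.0009, 0.0973, 0, 0, 0, 1], [0, -0.0009, 0.1053, 0, 0, 0, 1], [0, -0.0009, 0.1133, 0, 0, 0, 1], [0, -0.0009, 0.1213, 0, 0, 0, 1], [0, -0.0009, 0.128, 0, 0, 0, 1], [0, -0.0009, 0.1333, 0, 0, 0, 1], [0, -0.0009, 0.1373, 0, 0, 0, 1], [0, -0.0009, 0.14, 0, 0, 0, 1], [0, -0.0009, 0.1413, 0, 0, 0, 1], [0, -0.0009, 0.1413, 0, 0, 0, 1]],
])

```text
time_s: 12.0
ee_pos: [0.4647, -0.0416, 0.0685]
eef_rot: [3.142, 0.0, 1.443]
force: [-1.0, 0.1, -0.6]
grip_width: 0.0358
grip_force: 20.0
```

Converted, 3 mm is 0.004, 2 mm is 0.0027.

>>> arm_command([
  [[0, 0, 0.0013, 0, 0, 0, 1], [0, 0, 0.0027, 0, 0, 0, 1], [0, 0, 0.004, 0, 0, 0, 1], [0, 0, 0.004, 0, 0, 0, 1]],
])

```text
time_s: 12.4
ee_pos: [0.4651, -0.0416, 0.0673]
eef_rot: [3.14, 0.0, 1.443]
force: [-9.5, 0.7, 25.1]
grip_width: 0.0361
grip_force: 20.1
```

Seated. Release, rise, and head for the medium tube at (0.648,-0.257).

Converted, -120 mm is -0.16, -90 mm is -0.12.

>>> arm_command([
  [[0, 0, -0.0027, 0, 0, 0, 1], [0, 0, -0.0027, 0, 0, 0, -0.2], [0, 0, -0.0027, 0, 0, 0, -0.2], [0, 0, -0.0027, 0, 0, 0, -0.2], [0, 0, -0.0027, 0, 0, 0, -0.2], [0, 0, -0.0027, 0, 0, 0, -0.2], [0, 0, -0.0533, 0, 0, 0, -0.2], [0, 0, -0.12, 0, 0, 0, -0.2], [0, 0, -0.16, 0, 0, 0, -0.2], [0, 0, -0.16, 0, 0, 0, -0.2]],
])

```text
time_s: 13.4
ee_pos: [0.4663, -0.0418, 0.1894]
eef_rot: [3.135, 0.0, 1.443]
force: [0.1, -0.5, -1.1]
grip_width: 0.0563
grip_force: 0.0
```

Run:
```python
from h import *
to([.648,-.2575,.17])
tops('top')
```

```text
at 13.4 [ 0.4663 -0.0418  0.1894] [3.135 0.    1.443] w 0.0563 -> shift mm [-190.8  207.6   20.9] turn [ 0.007  0.    -0.   ]
[269. 166.] [264 161  11  12] [676.2 129.4] 16.6 0.094 [122. 167. 195.]
[396. 177.] [391 171  12  12] [ 648.4 -256.3] 17.5 0.094 [ 86. 120. 157.]
[242. 184.] [237 179  12  12] [619.7 210.5] 18.0 0.094 [143.  92. 136.]
[265. 195.] [260 189  11  12] [589.  142.9] 17.2 0.094 [146.5  89.  138. ]
[251. 226.] [245 220  13  13] [493.1 179.1] 17.9 0.106 [147. 182. 177.]
```

Converted, 208.5 mm is 0.278, -191 mm is -0.2547.

>>> arm_command([
  [[-0.04, 0.04, 0, 0, 0, 0, -0.2], [-0.0827, 0.088, 0, 0, 0, 0, -0.2], [-0.1267, 0.136, 0, 0, 0, 0, -0.2], [-0.1707, 0.184, 0, 0, 0, 0, -0.2], [-0.2133, 0.232, 0, 0, 0, 0, -0.2], [-0.2427, 0.264, 0, 0, 0, 0, -0.2], [-0.2547, 0.278, 0.0133, 0, 0, 0, -0.2], [-0.2547, 0.278, 0.0133, 0, 0, 0, -0.2], [-0.2547, 0.278, 0.0133, 0, 0, 0, -0.2], [-0.2547, 0.278, 0.0133, 0, 0, 0, -0.2], [-0.2547, 0.278, 0.0133, 0, 0, 0, -0.2]],
])

```text
time_s: 14.55
ee_pos: [0.647, -0.2569, 0.1762]
eef_rot: [3.141, 0.0, 1.443]
force: [-0.0, -0.3, -0.7]
grip_width: 0.0563
grip_force: 0.0
```

Run:
```python
from h import *
tops()
to([.648,-.257,.055])
```

```text
[79.  3.] [57  0 40 10] [466.  -58.6] 8.6 0.098 [82. 82. 79.]
[80. 56.] [51 31 60 50] [457.2 -99. ] 18.6 0.106 [27. 26. 26.]
[326. 205.] [308 186  36  37] [ 647.7 -258.8] 18.0 0.094 [ 46.  74. 110.]
at 14.6 [ 0.647  -0.257   0.1762] [3.141 0.    1.443] w 0.0563 -> shift mm [  0.2   0.9 121.2] turn [0.001 0.    0.   ]
```

Converted, 120.5 mm is 0.1607, 108 mm is 0.144.

>>> arm_command([
  [[-0.0013, 0.0007, 0.0533, 0, 0, 0, -0.2], [-0.0013, 0.0007, 0.1067, 0, 0, 0, -0.2], [-0.0013, 0.0007, 0.144, 0, 0, 0, -0.2], [-0.0013, 0.0007, 0.1607, 0, 0, 0, -0.2], [-0.0013, 0.0007, 0.1607, 0, 0, 0, -0.2], [-0.0013, 0.0007, 0.1607, 0, 0, 0, 1], [-0.0013, 0.0007, 0.1607, 0, 0, 0, 1], [-0.0013, 0.0007, 0.1607, 0, 0, 0, 1], [-0.0013, 0.0007, 0.1607, 0, 0, 0, 1], [-0.0013, 0.0007, 0.1607, 0, 0, 0, 1], [-0.0013, 0.0007, 0.1607, 0, 0, 0, 1], [-0.0013, 0.0007, 0.1607, 0, 0, 0, 1]],
])

```text
time_s: 15.8
ee_pos: [0.648, -0.2589, 0.0564]
eef_rot: [3.14, 0.001, 1.443]
force: [-2.1, 0.7, 7.8]
grip_width: 0.0355
grip_force: 20.0
```

Converted, -140 mm is -0.1867, -100 mm is -0.1333.

>>> arm_command([
  [[0, 0, 0, 0, 0, 0, 1], [0, 0, -0.0133, 0, 0, 0, 1], [0, 0, -0.0667, 0, 0, 0, 1], [0, 0, -0.1333, 0, 0, 0, 1], [0, 0, -0.1867, 0, 0, 0, 1], [0, 0, -0.1867, 0, 0, 0, 1], [0, 0, -0.1867, 0, 0, 0, 1], [0, 0, -0.1867, 0, 0, 0, 1]],
])

```text
time_s: 16.6
ee_pos: [0.647, -0.2585, 0.1935]
eef_rot: [-3.139, -0.001, 1.443]
force: [-0.1, -0.4, -0.8]
grip_width: 0.0359
grip_force: 19.9
```

Run:
```python
from h import *
to([.4793,.0696,.194])
```

```text
at 16.6 [ 0.647  -0.2585  0.1935] [-3.139e+00 -1.000e-03  1.443e+00] w 0.0359 -> shift mm [ 3.040e+02 -2.082e+02  2.000e-01] turn [-0.002 -0.001 -0.   ]
```

Converted, 304 mm is 0.4053, 298 mm is 0.3973.

>>> arm_command([
  [[0.0533, -0.036, 0, 0, 0, 0, 1], [0.1067, -0.0733, 0, 0, 0, 0, 1], [0.16, -0.1093, 0, 0, 0, 0, 1], [0.2133, -0.1467, 0, 0, 0, 0, 1], [0.2667, -0.1827, 0, 0, 0, 0, 1], [0.32, -0.2187, 0, 0, 0, 0, 1], [0.3667, -0.2507, 0, 0, 0, 0, 1], [0.3973, -0.272, 0, 0, 0, 0, 1], [0.4053, -0.278, 0, 0, 0, 0, 1], [0.4053, -0.278, 0, 0, 0, 0, 1], [0.4053, -0.278, 0, 0, 0, 0, 1], [0.4053, -0.278, 0, 0, 0, 0, 1]],
])

```text
time_s: 17.8
ee_pos: [0.4799, 0.0684, 0.1946]
eef_rot: [-3.141, 0.0, 1.441]
force: [0.7, -0.9, -0.7]
grip_width: 0.036
grip_force: 19.9
```

Run:
```python
from h import *
to([.4793,.0696,.0685]);tops()
```

```text
at 17.8 [0.4799 0.0684 0.1946] [-3.141  0.     1.441] w 0.036 -> shift mm [  1.1  -0.6 126.1] turn [-0.001  0.    -0.002]
[456.  29.] [435   6  43  46] [618.3 210.5] 18.3 0.094 [231. 108. 187.]
[323.  83.] [303  61  40  44] [492.5 179.1] 18.1 0.106 [230. 254. 251.]
[425. 113.] [405  94  40  39] [586.7 140.6] 18.2 0.094 [236. 110. 187.]
[515. 114.] [494  95  42  38] [674.8 129.3] 18.5 0.094 [150. 226. 252.]
[325. 297.] [309 288  32  17] [465.6 -41.3] 17.8 0.106 [34. 45. 69.]
[324. 343.] [310 336  29  18] [ 456.9 -100. ] 17.7 0.106 [18. 18. 18.]
```

Converted, 129 mm is 0.172, 127 mm is 0.1693.

>>> arm_command([
  [[0.0007, -0.0004, 0.06, 0, 0, 0, 1], [0.0007, -0.0004, 0.1067, 0, 0, 0, 1], [0.0007, -0.0004, 0.1213, 0, 0, 0, 1], [0.0007, -0.0004, 0.1307, 0, 0, 0, 1], [0.0007, -0.0004, 0.14, 0, 0, 0, 1], [0.0007, -0.0004, 0.1493, 0, 0, 0, 1], [0.0007, -0.0004, 0.1573, 0, 0, 0, 1], [0.0007, -0.0004, 0.1627, 0, 0, 0, 1], [0.0007, -0.0004, 0.1667, 0, 0, 0, 1], [0.0007, -0.0004, 0.1693, 0, 0, 0, 1], [0.0007, -0.0004, 0.172, 0, 0, 0, 1], [0.0007, -0.0004, 0.172, 0, 0, 0, 1]],
])

```text
time_s: 19.05
ee_pos: [0.4795, 0.0702, 0.0674]
eef_rot: [3.141, -0.0, 1.443]
force: [-7.9, 0.6, 18.8]
grip_width: 0.0356
grip_force: 20.1
```

Converted, -120 mm is -0.16, -90 mm is -0.12.

>>> arm_command([
  [[0, 0, -0.0027, 0, 0, 0, 1], [0, 0, -0.0027, 0, 0, 0, -0.2], [0, 0, -0.0027, 0, 0, 0, -0.2], [0, 0, -0.0027, 0, 0, 0, -0.2], [0, 0, -0.0027, 0, 0, 0, -0.2], [0, 0, -0.0027, 0, 0, 0, -0.2], [0, 0, -0.0533, 0, 0, 0, -0.2], [0, 0, -0.12, 0, 0, 0, -0.2], [0, 0, -0.16, 0, 0, 0, -0.2], [0, 0, -0.16, 0, 0, 0, -0.2], [0, 0, -0.16, 0, 0, 0, -0.2]],
])

```text
time_s: 20.15
ee_pos: [0.4792, 0.07, 0.1858]
eef_rot: [3.141, -0.0, 1.443]
force: [-0.3, -0.7, -0.5]
grip_width: 0.0562
grip_force: 0.0
```

Run:
```python
from h import *
to([.675,.130,.175],.343)
```

```text
at 20.15 [0.4792 0.07   0.1858] [ 3.141 -0.     1.443] w 0.0562 -> shift mm [ 84.5 186.5  10.9] turn [ 0.  -0.   1.1]
```

Converted, 186.5 mm is 0.2487, 84.5 mm is 0.1127, 1.1 rad is 0.55.

>>> arm_command([
  [[0.0133, 0.0267, 0, 0, 0, 0.065, -0.2], [0.0293, 0.064, 0, 0, 0, 0.135, -0.2], [0.0453, 0.1013, 0, 0, 0, 0.205, -0.2], [0.0613, 0.1387, 0, 0, 0, 0.275, -0.2], [0.0773, 0.176, 0, 0, 0, 0.345, -0.2], [0.0933, 0.2107, 0, 0, 0, 0.415, -0.2], [0.1067, 0.2347, 0, 0, 0, 0.485, -0.2], [0.1127, 0.2487, 0.0133, 0, 0, 0.55, -0.2], [0.1127, 0.2487, 0.0133, 0, 0, 0.55, -0.2], [0.1127, 0.2487, 0.0133, 0, 0, 0.55, -0.2], [0.1127, 0.2487, 0.0133, 0, 0, 0.55, -0.2]],
])

```text
time_s: 21.25
ee_pos: [0.6745, 0.1298, 0.1759]
eef_rot: [-3.142, 0.0, 0.346]
force: [-0.1, -0.8, -0.0]
grip_width: 0.0563
grip_force: 0.0
```

Run:
```python
from h import *
tops(); to([.675,.130,.055],.343)
```

```text
[326. 203.] [308 185  37  37] [675.1 128.7] 17.8 0.095 [ 76. 114. 143.]
[232. 227.] [213 210  38  35] [619. 210.] 18.0 0.094 [207.  98. 166.]
[290. 274.] [275 257  31  33] [588.3 139.8] 18.2 0.094 [106.  46.  83.]
[317. 362.] [302 352  30  18] [485.9  72. ] 16.8 0.104 [97. 97. 95.]
at 21.3 [0.6746 0.1298 0.1763] [ 3.142 -0.     0.345] w 0.0563 -> shift mm [  0.4  -0.  121.3] turn [ 0.    -0.     0.002]
```

Converted, 120.5 mm is 0.1607, 108 mm is 0.144.

>>> arm_command([
  [[0, 0.0007, 0.0533, 0, 0, 0, -0.2], [0, 0.0007, 0.1067, 0, 0, 0, -0.2], [0, 0.0007, 0.144, 0, 0, 0, -0.2], [0, 0.0007, 0.1607, 0, 0, 0, -0.2], [0, 0.0007, 0.1607, 0, 0, 0, -0.2], [0, 0.0007, 0.1607, 0, 0, 0, 1], [0, 0.0007, 0.1607, 0, 0, 0, 1], [0, 0.0007, 0.1607, 0, 0, 0, 1], [0, 0.0007, 0.1607, 0, 0, 0, 1], [0, 0.0007, 0.1607, 0, 0, 0, 1], [0, 0.0007, 0.1607, 0, 0, 0, 1], [0, 0.0007, 0.1607, 0, 0, 0, 1]],
])

```text
time_s: 22.5
ee_pos: [0.6759, 0.1297, 0.057]
eef_rot: [3.141, -0.002, 0.343]
force: [-0.2, -0.1, 5.9]
grip_width: 0.0356
grip_force: 20.0
```

Converted, -140 mm is -0.1867, -100 mm is -0.1333.

>>> arm_command([
  [[0, 0, 0, 0, 0, 0, 1], [0, 0, -0.0133, 0, 0, 0, 1], [0, 0, -0.0667, 0, 0, 0, 1], [0, 0, -0.1333, 0, 0, 0, 1], [0, 0, -0.1867, 0, 0, 0, 1], [0, 0, -0.1867, 0, 0, 0, 1], [0, 0, -0.1867, 0, 0, 0, 1], [0, 0, -0.1867, 0, 0, 0, 1]],
])

```text
time_s: 23.3
ee_pos: [0.6746, 0.1294, 0.1941]
eef_rot: [-3.141, 0.002, 0.343]
force: [-0.4, 0.5, -1.3]
grip_width: 0.0356
grip_force: 20.0
```

Run:
```python
from h import *
to([.4864,.1251,.194])
```

```text
at 23.3 [0.6746 0.1294 0.1941] [-3.141e+00  2.000e-03  3.430e-01] w 0.0356 -> shift mm [-178.7  -59.2    0.5] turn [-0.002  0.002 -1.1  ]
```

Converted, -178.5 mm is -0.238, -168 mm is -0.224, -1.1 rad is -0.55.

>>> arm_command([
  [[-0.0267, -0.0093, 0, 0, 0, -0.065, 1], [-0.0587, -0.02, 0, 0, 0, -0.135, 1], [-0.0933, -0.0307, 0, 0, 0, -0.205, 1], [-0.128, -0.0427, 0, 0, 0, -0.275, 1], [-0.1627, -0.0547, 0, 0, 0, -0.345, 1], [-0.1973, -0.0653, 0, 0, 0, -0.415, 1], [-0.224, -0.0747, 0, 0, 0, -0.485, 1], [-0.238, -0.0793, 0, 0, 0, -0.55, 1], [-0.238, -0.0793, 0, 0, 0, -0.55, 1], [-0.238, -0.0793, 0, 0, 0, -0.55, 1], [-0.238, -0.0793, 0, 0, 0, -0.55, 1], [-0.238, -0.0793, 0, 0, 0, -0.55, 1]],
])

```text
time_s: 24.5
ee_pos: [0.4874, 0.1255, 0.195]
eef_rot: [-3.141, 0.0, 1.441]
force: [0.7, 0.1, -1.3]
grip_width: 0.0359
grip_force: 20.0
```

Run:
```python
from h import *
to([.4864,.1251,.0685])
```

```text
at 24.5 [0.4874 0.1255 0.195 ] [-3.141  0.     1.441] w 0.0359 -> shift mm [ -0.5  -0.8 126.5] turn [-0.001  0.    -0.002]
```

Converted, 129 mm is 0.172, 127 mm is 0.1693.

>>> arm_command([
  [[-0.0007, -0.0007, 0.06, 0, 0, 0, 1], [-0.0007, -0.0007, 0.1067, 0, 0, 0, 1], [-0.0007, -0.0007, 0.1213, 0, 0, 0, 1], [-0.0007, -0.0007, 0.1307, 0, 0, 0, 1], [-0.0007, -0.0007, 0.14, 0, 0, 0, 1], [-0.0007, -0.0007, 0.1493, 0, 0, 0, 1], [-0.0007, -0.0007, 0.1573, 0, 0, 0, 1], [-0.0007, -0.0007, 0.1627, 0, 0, 0, 1], [-0.0007, -0.0007, 0.1667, 0, 0, 0, 1], [-0.0007, -0.0007, 0.1693, 0, 0, 0, 1], [-0.0007, -0.0007, 0.172, 0, 0, 0, 1], [-0.0007, -0.0007, 0.172, 0, 0, 0, 1]],
])

```text
time_s: 25.7
ee_pos: [0.4871, 0.1254, 0.0682]
eef_rot: [3.14, -0.001, 1.443]
force: [-6.8, -0.5, 19.3]
grip_width: 0.0359
grip_force: 20.0
```

Seated. Release and retreat upward and back for a final check.

Converted, -200 mm is -0.2667, -190 mm is -0.2533.

>>> arm_command([
  [[0, 0, -0.0027, 0, 0, 0, 1], [0, 0, -0.0027, 0, 0, 0, -0.2], [0, 0, -0.0027, 0, 0, 0, -0.2], [0, 0, -0.0027, 0, 0, 0, -0.2], [0, 0, -0.0027, 0, 0, 0, -0.2], [0, 0, -0.0027, 0, 0, 0, -0.2], [0, 0, -0.0533, 0, 0, 0, -0.2], [0, 0, -0.12, 0, 0, 0, -0.2], [0, 0, -0.1867, 0, 0, 0, -0.2], [0, 0, -0.2533, 0, 0, 0, -0.2], [0, 0, -0.2667, 0, 0, 0, -0.2], [0, 0, -0.2667, 0, 0, 0, -0.2]],
])

```text
time_s: 26.9
ee_pos: [0.4869, 0.1252, 0.2676]
eef_rot: [3.139, -0.001, 1.443]
force: [0.0, -0.4, -1.5]
grip_width: 0.0565
grip_force: 0.0
```

Converted, 180 mm is 0.24, 160 mm is 0.2133.

>>> arm_command([
  [[0.0533, 0, 0, 0, 0, 0, -0.2], [0.1133, 0, 0, 0, 0, 0, -0.2], [0.1733, 0, 0, 0, 0, 0, -0.2], [0.2133, 0, 0, 0, 0, 0, -0.2], [0.24, 0, 0, 0, 0, 0, -0.2], [0.24, 0, 0, 0, 0, 0, -0.2], [0.24, 0, 0, 0, 0, 0, -0.2], [0.24, 0, 0, 0, 0, 0, -0.2], [0.24, 0, 0, 0, 0, 0, -0.2]],
])

```text
time_s: 27.8
ee_pos: [0.5095, 0.3028, 0.2662]
eef_rot: [-3.141, 0.0, 1.442]
force: [-0.2, 0.9, 0.7]
grip_width: 0.0564
grip_force: 0.0
```

Run:
```python
from h import *
to([.5,.3,.27]); im,_=tops('top'); print(); tops('scene')
s=shot('scene')[0]
a=cv2.resize(im[140:260,200:420],(550,300)); b=cv2.resize(s[110:270,200:440],(450,300))[:, :450]
cv2.imwrite('pics/f.png',np.vstack([a,cv2.copyMakeBorder(b,0,0,0,100,0)]))
```

```text
at 27.8 [0.5095 0.3028 0.2662] [-3.141  0.     1.442] w 0.0564 -> shift mm [-4.  -9.1 -3.8] turn [-0.     0.    -0.001]
[242. 184.] [237 179  12  12] [619.8 210.5] 17.7 0.094 [146.5  95.5 140.5]
[265. 195.] [260 189  11  12] [588.3 140.6] 17.3 0.095 [151.  94. 143.]
[251. 226.] [245 220  13  13] [493.3 179.2] 17.7 0.106 [148. 184. 178.]
[269. 228.] [263 222  12  13] [488.2 124.8] 17.0 0.105 [134. 177. 200.]
[286. 231.] [280 225  13  12] [481.2  73.5] 17.8 0.105 [ 99.5 133.  171. ]
[305. 234.] [299 228  12  12] [473.5  17.7] 17.6 0.106 [ 77.   95.  127.5]
[324. 236.] [319 230  12  13] [465.9 -39.4] 17.6 0.106 [62. 69. 85.]
[343. 239.] [338 233  12  13] [458.1 -95.7] 17.6 0.105 [61. 62. 63.]

[257. 138.] [251 133  13  12] [618.9 208. ] 20.4 0.094 [133.  93. 140.]
[269. 155.] [263 150  14  11] [586.2 139.4] 20.2 0.094 [131.  95. 144.]
[232. 168.] [224 160  16  16] [492.8 177.6] 19.4 0.105 [128.  171.  165.5]
[254. 184.] [239 171  31  27] [479.1  94.8] 44.0 0.106 [111.  131.  173.5]
[278. 201.] [270 193  16  17] [472.6  11.6] 19.3 0.106 [ 74.  90. 120.]
[295. 214.] [287 205  17  18] [466.2 -43.4] 20.1 0.105 [69.5 77.  90. ]
[313. 227.] [305 219  17  18] [ 455.6 -101.7] 19.1 0.106 [61.5 63.5 67.5]
```

View pics/f.png

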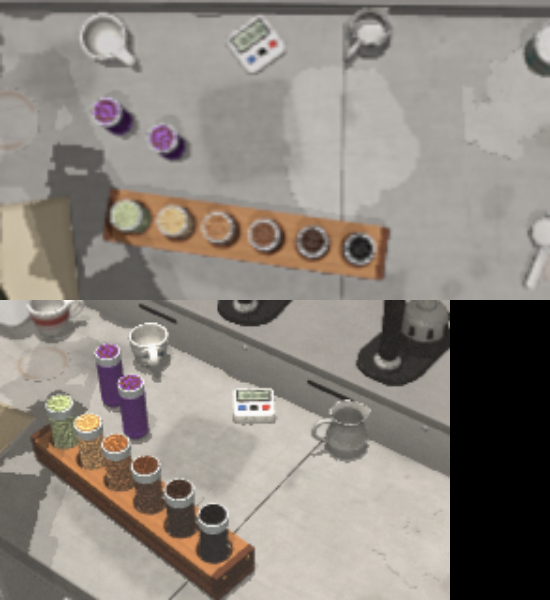

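The picture shows the row running green, light, medium, full, dark, black from (128,217) to (360,248). All tops read 0.105–0.106 m, and the timer, jug and scoop have not moved. Handing in.

```bash
python3 -c "
from station import ctrl
print(ctrl.hand_in())"
```

```text
the job is handed in; nothing more can be done
None
```

The four loose tubes are seated in the rack, so the row now runs green, light, medium, full, dark, black, and the job is handed in; no verdict came back.

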